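# Level the inspection stage by touch

### The job

Take the probe from its stand and touch its tip lightly to the face of the round inspection stage near its rim beside each of the four index blocks, in the order near, left, far, right as seen from the robot, to find where the face stands high. Then, with the probe, press the high side down gently until the face is level, never pressing hard, and put the probe back upright and fully home in its stand.

Things in the scene. Friction and masses are not known exactly. Their poses are not given: they have to be found in the camera images.
- probe_grip (a point): centre of the probe's grip. The probe is a plain round steel rod 115 mm long, standing upright with its tip down in the stand at the start: grip 18 mm in diameter, running from 27 mm below to 25 mm above this point; below it a shank 12 mm in diameter, tapering over the last 12 mm to the tip. Mass about 90 g. z runs up along the rod
- probe_tip (a point): the lower end of the probe, 90 mm below the middle of its grip; blunt point 4 mm across
- stand_mouth (a point): centre of the mouth of the probe stand's hole, level with the top of the stand: a fixed black block 70 x 70 mm, 40 mm high, with one round hole 15 mm in diameter and 32 mm deep
- stand_floor (a point): centre of the floor of that hole, 32 mm below the mouth: the probe's tip rests here when it is fully home
- face_centre (a point): centre of the stage's upper face at its level height, 70 mm above the table. The stage is a plain aluminium disc, 164 mm across, 10 mm thick, over a fixed grey base 220 mm square, 25 mm high. x points to the far index block, y to the left one. The four index blocks (steel, 14 mm square, tops 47 mm above the table) stand on the base, 100 mm from the centre, outside the disc
- spot_near (a point): touch spot beside the near index block: 60 mm from the centre of the face, at the height of the level face (the real face is up to 5 mm higher or lower here). A touch counts within 15 mm of it sideways, held about 0.2 s
- spot_left (a point): the same beside the left index block (robot's left)
- spot_far (a point): the same beside the far index block
- spot_right (a point): the same beside the right index block
- stage (a joint): tilt of the disc, rad: 0 level, 0.045 to 0.075 at the start, negative if pushed past level. It rocks on one hidden level pin, 10 mm under the face's centre, direction unknown; the high spot lies at right angles to it. Stiff: gives way at about 10 N pressed 60 mm from the pin, stays where left, stops hard at 0.11; rigid when pressed over the pin. Touch down at 15 mm/s or slower, keep under 20 N
Things that resemble listed ones, but are neither listed nor needed, are in the scene too. There is more than one size of the part that bears probe_grip; the job needs the largest.

How it is judged:
On the way, in this order (a step that is already met when the one before it is completed fails the run):
1. the probe's tip rests lightly on the face beside the near index block (contact force between probe and stage above 0.3 N and horizontal distance between probe_tip and spot_near below 0.018 m), for 0.1 s.
2. the tip rests on the face beside the left index block (contact force between probe and stage above 0.3 N and horizontal distance between probe_tip and spot_left below 0.018 m), for 0.1 s.
3. the tip rests on the face beside the far index block (contact force between probe and stage above 0.3 N and horizontal distance between probe_tip and spot_far below 0.018 m), for 0.1 s.
4. the tip rests on the face beside the right index block (contact force between probe and stage above 0.3 N and horizontal distance between probe_tip and spot_right below 0.018 m), for 0.1 s.
5. the stage has been pressed level (value of joint stage between -0.015 and 0.015 rad), for 0.2 s.
At the end, for the whole second after the job is handed in: the stage's face is level to within 0.015 rad (about 1 mm up or down at 60 mm from its centre), and the probe stands upright in the stand's hole with its tip on the floor of the hole (within 6 mm), let go (all of step 5 and distance between probe_tip and stand_floor below 0.006 m and angle between probe_grip's own z axis and vertical below 0.15 rad); the robot touches nothing.
It fails at once if the probe pressed the stage with more than 24 N (contact force between probe and stage above 24 N).
It fails at once if the gripper or the arm itself pressed the stage (contact force between any of the fingers, the arm and stage above 1 N).
It also fails if it takes over 61 s, if anything falls off the work surface, if the arm or the gripper's body presses on something with over 40 N, if the wrist force passes 120 N, or if a joint passes its speed limit or range.

### The arm

A 6-joint arm with a two-finger parallel gripper is mounted at the origin on the work surface. World frame = base frame: x ahead of the robot, y to its left, z up, the work surface at z = 0. Lengths are in m, angles in rad, forces in N, time in s.
With the tool pointing down it reaches from about 0.3 to 0.825 m from the base axis. Payload 5.4 kg.
Tool frame: the origin (TCP) lies at the very end of the fingers, on their centre line; the grasp point (between the pads) lies arm.grip_depth behind it (arm.grip_depth is the distance from the TCP to the grasp point, in m); z points along the fingers, y is the line along which they close (so a half turn about z gives the same grasp; the last joint's range is limited). The gripper opens to 92 mm and grips with 3 to 60 N. Pads are 20 mm wide; open, the fingers measure 128 mm over their backs; the gripper's body (75 mm by 189 mm) begins 69 mm behind the grasp point.
Start: joints at [-0.21, 0.158, 1.597, -0, 1.386, -0.21], TCP at [0.575, -0, 0.215] pointing down, gripper open.
Joint ranges: [-2.91, 2.91], [-0.94, 2.29], [0.18, 2.7], [-1.29, 4.43], [0.17, 2.64], [-3, 3]. Speed limits (rad/s): [2.57, 2.57, 3.14, 3.14, 3.14, 3.14].

### API

Orientations are given as a unit quaternion [w, x, y, z].
In Python, from plant import arm, snapshot gives the robot as it stands. The module is installed in compiled form; this text tells all that it offers.
- The arm moves only by the tool move_arm, never from a script. Its argument "series" is a list that holds one entry, the list of rows, each a list of 6 numbers: the shift along the tool's x, y, z scaled (see below), then the turn, a rotation vector about the tool's x, y, z scaled (see below). In form: [[[tx, ty, tz, rx, ry, rz], ...]]. A call has 1 to 12 rows; each row is the pose to reach, as a shift and turn from the pose commanded when the call began, along the tool's axes at that moment, turning the shorter way round; what a row does not reach only later rows make up. The controller multiplies each number of a shift by 100 mm and each number of a turn by 180 degrees. A row lasts 1/10 s, in which the tool goes at most 50 mm and 8.59 degrees, less where a joint would pass 70% of its speed; a pose out of reach is approached as far as the arm can. A call with a number of a shift or a turn outside -1 to 1 is refused whole. A call with a gripper value outside its range is refused whole. "gripper" is the finger opening in mm, from 0 to 91.9, set as the call begins (left out, the last holds). The fingers move at their own pace and stop on an object; "newtons" is the grip in N (left out, the last holds). Time passes only in rows, so rows that repeat a pose let the fingers close. It gives the time, the measured TCP pose, the force, the opening and the grip force at its end, in the units of the state.
- arm.read_state(): the state, without advancing time (a new reading comes with each control period).
- snapshot(name): name is "scene" or "side" or "wrist"; returns a dict with "img" (480x640x3 uint8, red, green, blue), "K" (3x3 intrinsics, pixels), "distortion" ([k1, k2, p1, p2, k3] as OpenCV has them; the pictures are not rectified), "eye" and "rotation" of the camera in the world. Camera axes: x right, y down, z forward; pixel columns grow to the right and rows downward; lengths in m; the calibration is good to about 2 mm. A picture is of the moment at which its call begins. There is no depth.
- arm.finish_job(): hands the job in; it is judged then, once.
The state is a dict: "clock": time; "q": joint angles; "joint_velocities": joint speeds; "tau": joint torques, N m; "position": TCP position; "eef_rot": TCP orientation; "contact_force": force on the tool from outside, world axes, zero at the start; "ft_torque": the same for the moment, N m; "finger_gap": opening from 0.0 (shut) to 1.0 (fully open); "grasp_force": force on a finger pad.
Only numpy, scipy, OpenCV 4.12 (cv2) and the standard library are available. Lean on these libraries where they do the work, as an engineer would, in place of code of your own. Each camera call takes 0.05 s, during which the arm holds its last target. There are 200 camera calls.

## Working session

There is one attempt and no reset: what is moved stays moved. The work goes in short steps, Python scripts to look and compute and a tool call to move; the robot and the scene stay as the last step left them, time stands still between calls to the robot, and variables do not carry over. Pictures are saved under pics/ and viewed, at most 10 in all, crops included, and the job is handed in when it is done.

Besides the shell and the picture viewer there is one more tool, called after "Call:" as a command line: name --argument value ..., lists and objects as JSON in quotes. move_arm: Moves the arm, as the interface text tells. Its arguments: {"type":"object","properties":{"series":{"type":"array"},"gripper":{"type":"number"},"newtons":{"type":"number"}},"required":["series"]}

```bash
mkdir -p pics; cat > h.py <<'E'
import numpy as np, cv2, pickle
from plant import arm, snapshot
def take(n,f):
    s=snapshot(n); pickle.dump(s,open(f'pics/{f}.pkl','wb')); cv2.imwrite(f'pics/{f}.png',s['img'][:,:,::-1]); return s
def load(f): return pickle.load(open(f'pics/{f}.pkl','rb'))
def ray(s,u,v):
    p=cv2.undistortPoints(np.array([[[u,v]]],float),s['K'],np.array(s['distortion'],float))[0,0]
    d=np.array(s['rotation'])@np.array([p[0],p[1],1]); return np.array(s['eye']),d/np.linalg.norm(d)
def atz(s,u,v,z):
    e,d=ray(s,u,v); return e+d*(z-e[2])/d[2]
def proj(s,X):
    R=np.array(s['rotation']); t=-R.T@np.array(s['eye'])
    return cv2.projectPoints(np.array(X,float).reshape(-1,3),cv2.Rodrigues(R.T)[0],t,s['K'],np.array(s['distortion'],float))[0].reshape(-1,2)
def crop(f,u0,v0,u1,v1,k):
    im=load(f)['img'][v0:v1,u0:u1,::-1]; cv2.imwrite(f'pics/{f}_c{u0}_{v0}.png',cv2.resize(im,None,fx=k,fy=k,interpolation=cv2.INTER_CUBIC))
E
python3 - <<'E'
from h import *
a=take('scene','sc0');b=take('side','si0')
for s in (a,b): print(s['eye'],np.round(s['rotation'],3).tolist(),s['K'][0][0])
print(arm.read_state(),arm.grip_depth)
E
```

```text
[1.03249835 0.15314865 0.6330963 ] [-0.211, 0.514, 0.765, -0.325] 561.8623233617259
[ 0.37974294 -0.4774599   0.65143709] [-0.332, 0.931, -0.14, 0.056] 543.3243012699933
{'clock': 0.1, 'q': array([-2.10086127e-01,  1.58985286e-01,  1.59807895e+00,  1.14694107e-05,
        1.38619044e+00, -2.10094374e-01]), 'joint_velocities': array([ 0.00205068, -0.00079355, -0.00196069, -0.00169161, -0.0005635 ,
        0.00027798]), 'tau': array([ 4.86743174e-04, -3.86501849e+01, -3.22960711e+01,  7.02909334e-02,
        3.38891940e-02, -7.24501376e-06]), 'position': array([5.74448783e-01, 1.08083786e-04, 2.13731489e-01]), 'eef_rot': array([-7.00303458e-04,  7.07104369e-01,  7.07108705e-01, -4.47416966e-04]), 'contact_force': array([ 0.37609951, -0.09762478,  0.6148437 ]), 'ft_torque': array([ 0.00811131, -0.05928731, -0.06722234]), 'grasp_force': 0.0, 'finger_gap': 0.997904604765353} 0.0187
```

View pics/sc0.png

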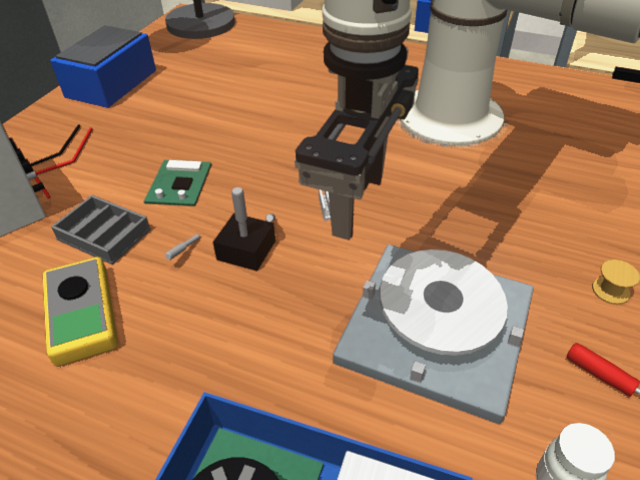

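View pics/si0.png

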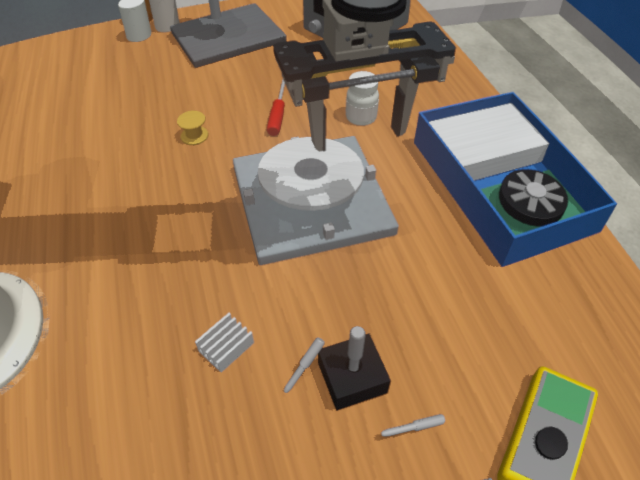

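The scene view shows the upright probe in the black stand at (240,215), with the stage disc at (444,300). The side view shows them at (357,345) and (311,170). Things that could be taken for the probe are the upright rod (side 357,345), a lying rod (side 305,365, scene 268,218) and another lying rod (side 413,426, scene 183,247). Only the upright one stands in the stand's hole, so I choose that and check it in a crop.

```bash
python3 - <<'E'
from h import *
a=load('sc0')['img'][:,:,::-1];b=load('si0')['img'][:,:,::-1]
r=lambda im,u,v,w,h,k:cv2.resize(im[v:v+h,u:u+w],None,fx=k,fy=k,interpolation=cv2.INTER_CUBIC)
# scene stand 200..290,180..280 ; side stand 270..450,310..450 ; scene stage 325..545, 235..425; side stage 225..405,130..265
o=np.zeros((600,800,3),np.uint8)
x=r(a,205,180,75,100,3);o[:300,:225]=x
x=r(b,280,315,180,100,3);o[:300,230:770]=x
x=r(a,330,240,210,150,2)[:298];o[302:600,:420]=x[:298]
x=r(b,230,130,175,140,2);o[302:582,430:780]=x
cv2.imwrite('pics/m1.png',o)
E
```

```text
(no output)
```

View pics/m1.png

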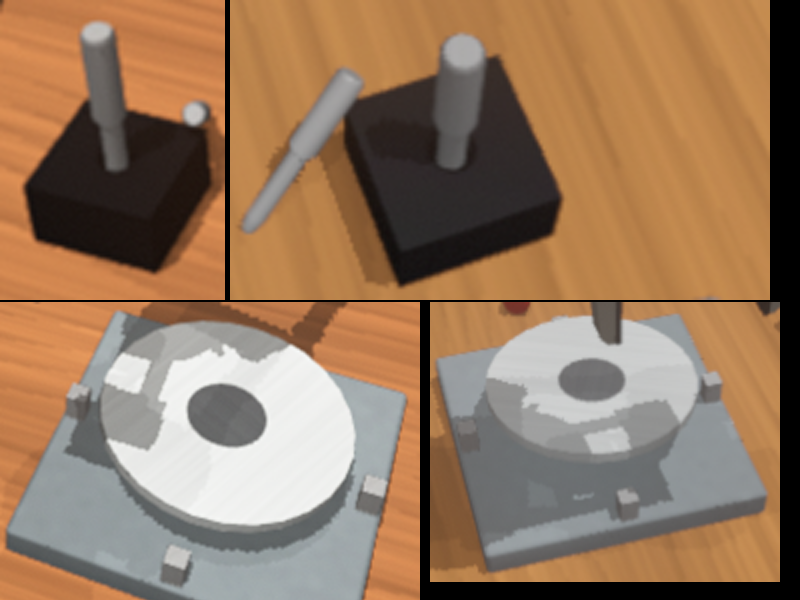

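```bash
cat >> h.py <<'E'
from scipy.spatial.transform import Rotation as Ro
from scipy.optimize import least_squares
_l=load; _t=take
def fix(s):
    q=np.array(s['rotation'],float)
    if q.size==4: s['rotation']=Ro.from_quat(q[[1,2,3,0]]).as_matrix()
    return s
def load(f): return fix(_l(f))
def take(n,f): return fix(_t(n,f))
E
python3 - <<'E'
from h import *
a=load('sc0');b=load('si0')
for n,s in (('sc',a),('si',b)): print(n,s['rotation'].round(2).tolist())
print('top',atz(a,237.7,190,.123),atz(b,357.7,330,.123))
print('mouth',atz(a,243.7,235,.04),atz(b,354,370,.04))
for s,L in ((a,[(389,245),(334,356.5),(532.5,286.5)]),(b,[(233.5,159),(397.5,226.5),(355,137),(259,255)])):
    print('base',[atz(s,*p,.025).round(4)[:2].tolist() for p in L])
print('blk',[atz(a,*p,.047).round(4)[:2].tolist() for p in [(330+80/2,240+(390-302)/2),(330+177/2,240+(552-302)/2),(330+375/2,240+(480-302)/2)]],
 [atz(b,*p,.047).round(4)[:2].tolist() for p in [(230+(467-430)/2,130+(424-302)/2),(230+(627-430)/2,130+(493-302)/2),(230+(711-430)/2,130+(379-302)/2)]])
E
```

```text
sc [[-0.38, 0.65, -0.66], [0.92, 0.26, -0.28], [-0.01, -0.71, -0.7]]
si [[0.95, -0.22, 0.2], [-0.3, -0.74, 0.6], [0.01, -0.63, -0.77]]
top [ 0.50517679 -0.20374657  0.123     ] [ 0.50567208 -0.20633261  0.123     ]
mouth [ 0.51123825 -0.20117717  0.04      ] [ 0.5028338  -0.21516506  0.04      ]
base [[0.4349, 0.0071], [0.6532, 0.0035], [0.439, 0.2207]]
base [[0.436, 0.2132], [0.6455, -0.006], [0.6516, 0.2074], [0.4329, 0.0017]]
blk [[0.5389, 0.0113], [0.6397, 0.1082], [0.5405, 0.2104]] [[0.4427, 0.1105], [0.5401, 0.0083], [0.6404, 0.1033]]
```

The crop confirms the choice: the upright rod is thicker than the lying one next to it. It stands at about (0.505, -0.205). The stage centre is about (0.541, 0.108), and its axes line up with the world's.

Call:
move_arm --series '[[[-0.5,-0.2,0,0,0,0],[-1,-0.35,0,0,0,0],[-1,-0.35,0,0,0,0]]]' --gripper 60

```text
clock: 0.4
position: [0.5385, -0.1039, 0.2141]
eef_rot: [-0.0, 0.709, 0.706, -0.001]
contact_force: [0.4, 0.5, 0.6]
finger_gap: 0.763
grasp_force: 0.0
```

Call:
move_arm --series '[[[-0.5,-0.2,0,0,0,0],[-1,-0.35,0,0,0,0],[-1,-0.35,0,0,0,0],[-1,-0.35,0,0,0,0],[-1,-0.35,0,0,0,0]]]'

```text
clock: 0.9
position: [0.5053, -0.1987, 0.2143]
eef_rot: [-0.0, 0.707, 0.707, 0.0]
contact_force: [-0.5, 0.1, 0.7]
finger_gap: 0.652
grasp_force: 0.0
```

```bash
python3 - <<'E'
from h import *
s=take('wrist','w0'); print(s['eye'],s['rotation'].round(2).tolist())
print(proj(s,[[.505,-.205,.123],[.505,-.205,.073],[.505,-.205,.04]]))
b=take('side','si1')
st=arm.read_state();print(st['position'],st['contact_force'])
E
```

```text
[ 0.50487389 -0.11526437  0.38375608] [[1.0, 0.0, -0.0], [0.0, -0.96, -0.3], [-0.0, 0.29, -0.96]]
[[317.28090872 252.84247584]
 [317.29700343 235.49693837]
 [317.30523065 226.60805923]]
[ 0.50548735 -0.19835645  0.21443617] [ 0.36848482 -0.12721303 -0.15877849]
```

View pics/w0.png

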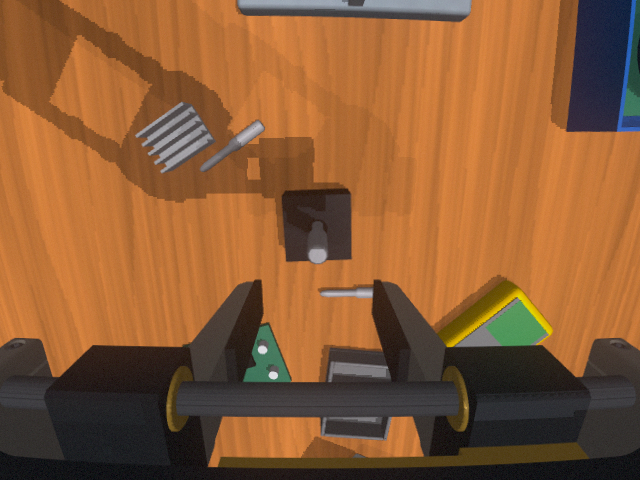

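The rod top is at (317.5,256) against a prediction of (317.3,252.8), so the rod is at about y = -0.206. The finger midline at u = 317.5 lines up in x.

Call:
move_arm --series '[[[-0.075,0,0.3,0,0,0],[-0.075,0,0.6,0,0,0],[-0.075,0,0.9,0,0,0],[-0.075,0,0.9,0,0,0]]]'

```text
clock: 1.4
position: [0.5025, -0.2042, 0.1201]
eef_rot: [-0.005, 0.706, 0.708, -0.001]
contact_force: [0.0, 0.1, 0.0]
finger_gap: 0.656
grasp_force: 0.0
```

Call:
move_arm --series '[[[0,0,0.25,0,0,0],[0,0,0.45,0,0,0],[0,0,0.45,0,0,0],[0,0,0.45,0,0,0]]]'

```text
clock: 1.8
position: [0.5059, -0.2074, 0.0811]
eef_rot: [0.001, 0.707, 0.707, 0.0]
contact_force: [-0.1, -0.1, -0.8]
finger_gap: 0.651
grasp_force: 0.0
```

Call:
move_arm --series '[[[0,0,0,0,0,0],[0,0,0,0,0,0],[0,0,0,0,0,0],[0,0,0,0,0,0],[0,0,0,0,0,0],[0,0,0,0,0,0],[0,0,0,0,0,0],[0,0,0,0,0,0]]]' --gripper 10 --newtons 25

```text
clock: 2.6
position: [0.505, -0.2076, 0.0797]
eef_rot: [0.0, 0.707, 0.707, 0.0]
contact_force: [1.1, 0.3, 1.0]
finger_gap: 0.188
grasp_force: 25.0
```

```bash
python3 - <<'E'
from h import *
st=arm.read_state();print({k:np.round(st[k],4) for k in ('clock','position','eef_rot','contact_force','ft_torque','finger_gap','grasp_force')})
E
```

```text
{'clock': np.float64(2.6), 'position': array([ 0.505 , -0.2076,  0.0797]), 'eef_rot': array([1.000e-04, 7.071e-01, 7.071e-01, 0.000e+00]), 'contact_force': array([1.0661, 0.2581, 0.9593]), 'ft_torque': array([-0.0119, -0.0015, -0.0191]), 'finger_gap': np.float64(0.188), 'grasp_force': np.float64(25.0001)}
```

The rod is held, at about 17.3 mm opening. I lift and carry it to above the near spot.

Call:
move_arm --series '[[[0,0,-0.1,0,0,0],[0,0,-0.3,0,0,0],[0,0,-0.6,0,0,0],[0,0,-0.9,0,0,0],[0.3,0,-0.9,0,0,0],[0.65,-0.05,-0.9,0,0,0],[1,-0.1,-0.9,0,0,0]]]' --newtons 45

```text
clock: 3.3
position: [0.4948, -0.1067, 0.1704]
eef_rot: [0.0, 0.707, 0.707, 0.0]
contact_force: [0.8, 0.3, -0.9]
finger_gap: 0.186
grasp_force: 45.0
```

Call:
move_arm --series '[[[0.4,-0.03,0,0,0,0],[0.7,-0.06,0,0,0,0],[1,-0.1,0,0,0,0]]]'

```text
clock: 3.6
position: [0.4847, -0.0061, 0.1702]
eef_rot: [0.0, 0.707, 0.707, 0.0]
contact_force: [0.4, 0.2, -0.2]
finger_gap: 0.187
grasp_force: 45.0
```

Call:
move_arm --series '[[[0.4,0,0,0,0,0],[0.7,-0.02,0,0,0,0],[1,-0.04,0,0,0,0],[1,-0.04,0,0,0,0]]]'

```text
clock: 4.0
position: [0.4803, 0.0953, 0.17]
eef_rot: [-0.0, 0.706, 0.709, 0.0]
contact_force: [0.1, -0.8, -1.3]
finger_gap: 0.186
grasp_force: 45.0
```

Call:
move_arm --series '[[[0.16,0,0,0,0,0],[0.16,0,0,0,0,0],[0.16,0,0,0,0,0],[0.16,0,0,0,0,0],[0.16,0,0,0,0,0]]]'

```text
clock: 4.5
position: [0.4811, 0.1077, 0.1696]
eef_rot: [0.0, 0.707, 0.707, -0.0]
contact_force: [0.3, 0.3, -1.2]
finger_gap: 0.188
grasp_force: 45.0
```

```bash
python3 - <<'E'
from h import *
take('scene','sc2');take('side','si2')
st=arm.read_state();print({k:np.round(st[k],4) for k in ('clock','position','eef_rot','contact_force','finger_gap','grasp_force')})
a=load('sc2')['img'][:,:,::-1];b=load('si2')['img'][:,:,::-1]
p=st['position']; 
for s in ('sc2','si2'): print(proj(load(s),[p+[0,0,-.0717],p+[0,0,-.0717+.115]]))
r=lambda im,u,v,w,h,k:cv2.resize(im[v:v+h,u:u+w],None,fx=k,fy=k,interpolation=cv2.INTER_CUBIC)
o=np.hstack([r(a,320,130,200,300,2),r(b,220,30,200,300,2)]);cv2.imwrite('pics/m2.png',o)
E
```

```text
{'clock': np.float64(4.6), 'position': array([0.481 , 0.1079, 0.1696]), 'eef_rot': array([ 0.000e+00,  7.074e-01,  7.068e-01, -1.000e-04]), 'contact_force': array([ 0.3605,  0.4974, -1.1231]), 'finger_gap': np.float64(0.1857), 'grasp_force': np.float64(44.9997)}
[[454.6472831  248.85959953]
 [469.3810127  180.92634247]]
[[270.81150737 162.93093402]
 [265.25852183  99.78494041]]
```

View pics/m2.png

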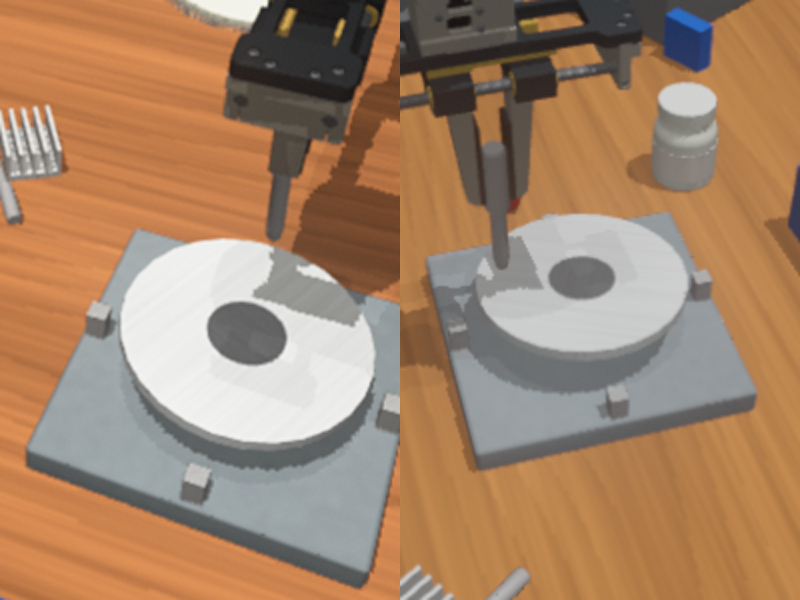

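The tip is at (457,249) in the scene view and (271,164) in the side view, as predicted. It stands upright above the near spot, about 98 mm high. I descend in stages.

Call:
move_arm --series '[[[0,0,0.08,0,0,0],[0,0,0.16,0,0,0],[0,0,0.2,0,0,0],[0,0,0.21,0,0,0],[0,0,0.22,0,0,0],[0,0,0.23,0,0,0],[0,0,0.23,0,0,0]]]'

```text
clock: 5.3
position: [0.4811, 0.1085, 0.1467]
eef_rot: [0.0, 0.707, 0.707, 0.0]
contact_force: [-1.6, -0.6, -0.5]
finger_gap: 0.188
grasp_force: 45.0
```

Call:
move_arm --series '[[[0,0,0.01,0,0,0],[0,0,0.02,0,0,0],[0,0,0.02,0,0,0]]]'

```text
clock: 5.6
position: [0.4809, 0.1085, 0.1445]
eef_rot: [-0.0, 0.707, 0.707, -0.0]
contact_force: [-0.2, -0.8, -0.8]
finger_gap: 0.189
grasp_force: 45.0
```

Call:
move_arm --series '[[[0,0,0.01,0,0,0],[0,0,0.02,0,0,0],[0,0,0.02,0,0,0]]]'

```text
clock: 5.9
position: [0.4813, 0.1085, 0.1432]
eef_rot: [0.0, 0.707, 0.707, 0.0]
contact_force: [-2.9, 0.2, 2.4]
finger_gap: 0.186
grasp_force: 45.0
```

Call:
move_arm --series '[[[0,0,0.002,0,0,0],[0,0,0.004,0,0,0],[0,0,0.004,0,0,0],[0,0,0.004,0,0,0]]]'

```text
clock: 6.3
position: [0.4814, 0.1085, 0.143]
eef_rot: [0.0, 0.707, 0.707, 0.0]
contact_force: [-1.7, 0.4, 6.0]
finger_gap: 0.188
grasp_force: 45.0
```

```bash
python3 - <<'E'
from h import *
st=arm.read_state();print({k:np.round(st[k],5) for k in ('position','contact_force','ft_torque')})
E
```

```text
{'position': array([0.48135, 0.10846, 0.14303]), 'contact_force': array([-1.67901,  0.36173,  6.0063 ]), 'ft_torque': array([-0.05704,  0.47558, -0.0236 ])}
```

Contact on the near spot at TCP z ≈ 0.143, about 1.4 mm above level. Next is the left spot.

Call:
move_arm --series '[[[0,0,-0.05,0,0,0],[0,0,-0.12,0,0,0],[0.3,0.3,-0.12,0,0,0],[0.6,0.6,-0.12,0,0,0],[0.6,0.6,-0.12,0,0,0],[0.6,0.6,-0.08,0,0,0],[0.6,0.6,-0.06,0,0,0],[0.6,0.6,-0.05,0,0,0],[0.6,0.6,-0.04,0,0,0],[0.6,0.6,-0.03,0,0,0],[0.6,0.6,-0.03,0,0,0]]]'

```text
clock: 7.4
position: [0.5408, 0.1683, 0.1453]
eef_rot: [0.0, 0.707, 0.707, 0.0]
contact_force: [-0.4, -0.3, -0.9]
finger_gap: 0.185
grasp_force: 45.0
```

Call:
move_arm --series '[[[0,0,0.01,0,0,0],[0,0,0.015,0,0,0],[0,0,0.015,0,0,0]]]'

```text
clock: 7.7
position: [0.541, 0.1685, 0.1436]
eef_rot: [-0.0, 0.707, 0.707, -0.0]
contact_force: [0.5, -0.4, -0.5]
finger_gap: 0.186
grasp_force: 45.0
```

Call:
move_arm --series '[[[0,0,0.01,0,0,0],[0,0,0.01,0,0,0],[0,0,0.01,0,0,0]]]'

```text
clock: 8.0
position: [0.5409, 0.1685, 0.1426]
eef_rot: [-0.0, 0.707, 0.707, -0.0]
contact_force: [-0.8, -0.1, -0.6]
finger_gap: 0.191
grasp_force: 45.0
```

Call:
move_arm --series '[[[0,0,0.01,0,0,0],[0,0,0.02,0,0,0],[0,0,0.02,0,0,0]]]'

```text
clock: 8.3
position: [0.5408, 0.1685, 0.1405]
eef_rot: [-0.0, 0.707, 0.707, -0.0]
contact_force: [0.3, -0.3, -1.1]
finger_gap: 0.188
grasp_force: 45.0
```

Call:
move_arm --series '[[[0,0,0.01,0,0,0],[0,0,0.015,0,0,0],[0,0,0.015,0,0,0]]]'

```text
clock: 8.6
position: [0.5409, 0.1685, 0.1391]
eef_rot: [-0.0, 0.707, 0.707, -0.0]
contact_force: [-0.6, -0.1, -2.2]
finger_gap: 0.184
grasp_force: 45.0
```

Call:
move_arm --series '[[[0,0,0.01,0,0,0],[0,0,0.015,0,0,0],[0,0,0.015,0,0,0]]]'

```text
clock: 8.9
position: [0.5412, 0.1685, 0.1382]
eef_rot: [0.0, 0.707, 0.707, 0.0]
contact_force: [0.1, -0.1, 2.1]
finger_gap: 0.188
grasp_force: 45.0
```

Call:
move_arm --series '[[[0,0,0.003,0,0,0],[0,0,0.003,0,0,0],[0,0,0.003,0,0,0]]]'

```text
clock: 9.2
position: [0.5413, 0.1685, 0.138]
eef_rot: [0.0, 0.707, 0.707, 0.0]
contact_force: [-1.8, 1.1, 6.4]
finger_gap: 0.187
grasp_force: 45.0
```

Left contact at z ≈ 0.1380 (low). I predict about 0.1404 for far and about 0.1454 for right.

Call:
move_arm --series '[[[0,0,-0.05,0,0,0],[0,0,-0.12,0,0,0],[-0.3,0.3,-0.12,0,0,0],[-0.6,0.6,-0.12,0,0,0],[-0.6,0.6,-0.12,0,0,0],[-0.6,0.6,-0.08,0,0,0],[-0.6,0.6,-0.06,0,0,0],[-0.6,0.6,-0.05,0,0,0],[-0.6,0.6,-0.04,0,0,0],[-0.6,0.6,-0.03,0,0,0],[-0.6,0.6,-0.025,0,0,0],[-0.6,0.6,-0.025,0,0,0]]]'

```text
clock: 10.4
position: [0.6009, 0.1087, 0.1401]
eef_rot: [-0.0, 0.707, 0.707, 0.0]
contact_force: [-0.7, 0.3, -0.2]
finger_gap: 0.188
grasp_force: 45.0
```

Call:
move_arm --series '[[[0,0,0.005,0,0,0],[0,0,0.01,0,0,0],[0,0,0.01,0,0,0]]]'

```text
clock: 10.7
position: [0.6012, 0.1086, 0.1398]
eef_rot: [0.0, 0.707, 0.707, 0.0]
contact_force: [-1.8, 0.9, 5.1]
finger_gap: 0.187
grasp_force: 45.0
```

Call:
move_arm --series '[[[0,0,0,0,0,0],[0,0,0,0,0,0],[0,0,-0.07,0,0,0],[0,0,-0.15,0,0,0],[-0.3,-0.3,-0.15,0,0,0],[-0.6,-0.6,-0.15,0,0,0],[-0.6,-0.6,-0.15,0,0,0],[-0.6,-0.6,-0.11,0,0,0],[-0.6,-0.6,-0.09,0,0,0],[-0.6,-0.6,-0.08,0,0,0],[-0.6,-0.6,-0.07,0,0,0],[-0.6,-0.6,-0.07,0,0,0]]]'

```text
clock: 11.9
position: [0.5413, 0.0489, 0.1457]
eef_rot: [-0.0, 0.707, 0.707, -0.0]
contact_force: [-0.5, -0.1, -2.0]
finger_gap: 0.187
grasp_force: 45.0
```

Call:
move_arm --series '[[[0,0,0.005,0,0,0],[0,0,0.01,0,0,0],[0,0,0.01,0,0,0]]]'

```text
clock: 12.2
position: [0.5412, 0.0486, 0.1452]
eef_rot: [0.0, 0.707, 0.707, 0.0]
contact_force: [1.1, 0.8, 0.7]
finger_gap: 0.187
grasp_force: 45.0
```

Call:
move_arm --series '[[[0,0,0.004,0,0,0],[0,0,0.004,0,0,0],[0,0,0.004,0,0,0]]]'

```text
clock: 12.5
position: [0.5413, 0.0485, 0.145]
eef_rot: [0.0, 0.707, 0.707, 0.0]
contact_force: [-0.5, 0.3, 2.8]
finger_gap: 0.185
grasp_force: 45.0
```

Heights are near .1430, left .1380, far .1398, right .1450. Level is about .1415 and the tilt about 0.064. The high spot lies in direction (-0.42, -0.91), at about (0.516, 0.054).

Call:
move_arm --series '[[[0,0,0,0,0,0],[0,0,0.002,0,0,0],[0,0,0.002,0,0,0],[0,0,-0.05,0,0,0],[0,0,-0.06,0,0,0],[0.05,-0.25,-0.06,0,0,0],[0.05,-0.25,-0.06,0,0,0],[0.05,-0.25,-0.03,0,0,0],[0.05,-0.25,-0.02,0,0,0],[0.05,-0.25,-0.01,0,0,0],[0.05,-0.25,0,0,0,0],[0.05,-0.25,0,0,0,0]]]'

```text
clock: 13.7
position: [0.5166, 0.0533, 0.1453]
eef_rot: [0.0, 0.707, 0.707, 0.0]
contact_force: [-1.1, -0.1, 4.0]
finger_gap: 0.185
grasp_force: 45.0
```

Call:
move_arm --series '[[[0,0,0.004,0,0,0],[0,0,0.008,0,0,0],[0,0,0.012,0,0,0],[0,0,0.012,0,0,0]]]'

```text
clock: 14.1
position: [0.5168, 0.0532, 0.1449]
eef_rot: [0.001, 0.707, 0.707, 0.0]
contact_force: [-4.1, -0.5, 8.5]
finger_gap: 0.187
grasp_force: 45.0
```

Call:
move_arm --series '[[[0,0,0.004,0,0,0],[0,0,0.008,0,0,0],[0,0,0.012,0,0,0],[0,0,0.012,0,0,0]]]'

```text
clock: 14.5
position: [0.5167, 0.0531, 0.1438]
eef_rot: [0.001, 0.707, 0.707, 0.0]
contact_force: [-2.9, -1.6, 10.0]
finger_gap: 0.187
grasp_force: 45.0
```

Giving way at about 10 N. I need about 2.3 mm more.

Call:
move_arm --series '[[[0,0,0.004,0,0,0],[0,0,0.008,0,0,0],[0,0,0.012,0,0,0],[0,0,0.014,0,0,0],[0,0,0.014,0,0,0]]]'

```text
clock: 15.0
position: [0.5166, 0.053, 0.1423]
eef_rot: [0.001, 0.707, 0.707, -0.0]
contact_force: [-3.4, -1.5, 9.7]
finger_gap: 0.186
grasp_force: 45.0
```

Call:
move_arm --series '[[[0,0,0.004,0,0,0],[0,0,0.008,0,0,0],[0,0,0.008,0,0,0]]]'

```text
clock: 15.3
position: [0.5166, 0.0529, 0.1416]
eef_rot: [0.001, 0.707, 0.707, -0.0]
contact_force: [-3.6, -0.4, 10.1]
finger_gap: 0.186
grasp_force: 45.0
```

Call:
move_arm --series '[[[0,0,-0.03,0,0,0],[0,0,-0.1,0,0,0],[0.35,0.15,-0.12,0,0,0],[0.7,0.3,-0.12,0,0,0],[1,0.46,-0.12,0,0,0],[1,0.46,-0.12,0,0,0],[1,0.46,-0.08,0,0,0],[1,0.46,-0.06,0,0,0],[1,0.46,-0.045,0,0,0],[1,0.46,-0.03,0,0,0],[1,0.46,-0.02,0,0,0],[1,0.46,-0.02,0,0,0]]]'

```text
clock: 16.5
position: [0.5619, 0.1531, 0.1418]
eef_rot: [-0.0, 0.707, 0.707, -0.0]
contact_force: [-0.2, 0.1, -0.6]
finger_gap: 0.188
grasp_force: 45.0
```

Call:
move_arm --series '[[[0,0,0.005,0,0,0],[0,0,0.01,0,0,0],[0,0,0.01,0,0,0]]]'

```text
clock: 16.8
position: [0.5622, 0.1534, 0.1414]
eef_rot: [0.0, 0.707, 0.707, 0.0]
contact_force: [-1.1, -1.4, 1.2]
finger_gap: 0.187
grasp_force: 45.0
```

The opposite side touches at .1413, against .1416 on the pressed side, so the face is level to within about 0.006 rad. I return to the stand.

Call:
move_arm --series '[[[0,0,-0.1,0,0,0],[0,0,-0.3,0,0,0],[-0.35,-0.1,-0.3,0,0,0],[-0.7,-0.2,-0.3,0,0,0],[-1,-0.2,-0.3,0,0,0]]]'

```text
clock: 17.3
position: [0.5413, 0.0525, 0.1716]
eef_rot: [0.0, 0.707, 0.707, 0.0]
contact_force: [0.8, 0.0, -1.5]
finger_gap: 0.188
grasp_force: 45.0
```

Call:
move_arm --series '[[[-0.4,-0.1,0,0,0,0],[-0.8,-0.2,0,0,0,0],[-1,-0.2,0,0,0,0]]]'

```text
clock: 17.6
position: [0.5213, -0.0491, 0.1716]
eef_rot: [0.0, 0.708, 0.706, -0.0]
contact_force: [0.8, -0.1, -0.7]
finger_gap: 0.187
grasp_force: 45.0
```

Call:
move_arm --series '[[[-0.4,-0.1,0,0,0,0],[-0.8,-0.17,0,0,0,0],[-1,-0.17,0,0,0,0]]]'

```text
clock: 17.9
position: [0.5045, -0.1493, 0.1717]
eef_rot: [0.001, 0.708, 0.706, -0.0]
contact_force: [0.7, -0.1, -0.0]
finger_gap: 0.186
grasp_force: 45.0
```

Call:
move_arm --series '[[[-0.3,0,0,0,0,0],[-0.61,0,0,0,0,0],[-0.61,0,0,0,0,0],[-0.61,0,0,0,0,0],[-0.61,0,0,0,0,0]]]'

```text
clock: 18.4
position: [0.505, -0.2066, 0.1711]
eef_rot: [-0.0, 0.707, 0.707, 0.0]
contact_force: [-0.0, -0.7, -0.9]
finger_gap: 0.186
grasp_force: 45.0
```

```bash
python3 - <<'E'
from h import *
take('scene','sc3');take('side','si3')
st=arm.read_state();print({k:np.round(st[k],4) for k in ('clock','position','eef_rot','contact_force','finger_gap')})
a=load('sc3')['img'][:,:,::-1];b=load('si3')['img'][:,:,::-1]
p=st['position']
for s in ('sc3','si3'): print(proj(load(s),[p+[0,0,-.0717],p+[0,0,-.0717+.115],[.505,-.2076,.04]]))
r=lambda im,u,v,w,h,k:cv2.resize(im[v:v+h,u:u+w],None,fx=k,fy=k,interpolation=cv2.INTER_CUBIC)
o=np.hstack([r(a,180,100,130,200,3),r(b,290,240,130,200,3)]);cv2.imwrite('pics/m3.png',o)
E
```

```text
{'clock': np.float64(18.5), 'position': array([ 0.5051, -0.2064,  0.171 ]), 'eef_rot': array([-1.000e-04,  7.066e-01,  7.076e-01,  1.000e-04]), 'contact_force': array([ 0.8541, -0.4341, -1.7137]), 'finger_gap': np.float64(0.1844)}
[[238.02470193 202.12320816]
 [227.73137774 135.66414514]
 [241.93140699 231.30468311]]
[[356.05767975 340.42938241]
 [362.4369334  283.91711816]
 [353.67621185 364.14552463]]
```

View pics/m3.png

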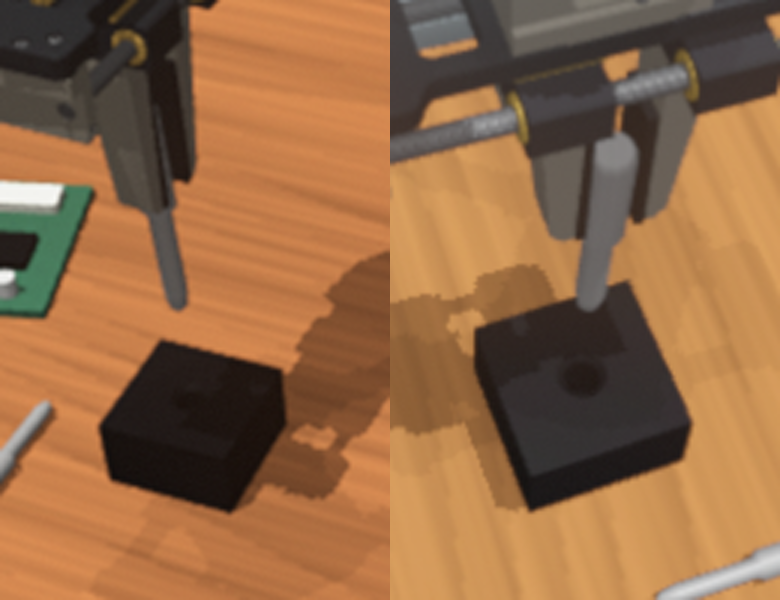

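The side crop shows the hole at (355,366) and the tip at (357,342). Both are off by the same (+1.3,+1.9) px from prediction, so the tip is over the hole. I insert it now.

Call:
move_arm --series '[[[-0.01,0,0.2,0,0,0],[-0.01,0,0.4,0,0,0],[-0.01,0,0.54,0,0,0],[-0.01,0,0.58,0,0,0],[-0.01,0,0.62,0,0,0],[-0.01,0,0.66,0,0,0],[-0.01,0,0.7,0,0,0],[-0.01,0,0.7,0,0,0]]]'

```text
clock: 19.3
position: [0.5049, -0.2085, 0.1007]
eef_rot: [-0.0, 0.707, 0.707, -0.0]
contact_force: [-0.9, 1.1, -1.0]
finger_gap: 0.187
grasp_force: 45.0
```

Call:
move_arm --series '[[[0.008,0,0.03,0,0,0],[0.008,0,0.07,0,0,0],[0.008,0,0.11,0,0,0],[0.008,0,0.15,0,0,0],[0.008,0,0.18,0,0,0],[0.008,0,0.2,0,0,0],[0.008,0,0.2,0,0,0]]]'

```text
clock: 20.0
position: [0.5048, -0.2075, 0.0805]
eef_rot: [-0.0, 0.707, 0.707, -0.0]
contact_force: [-0.5, -0.3, -1.1]
finger_gap: 0.187
grasp_force: 45.0
```

Home to within a millimetre with no side load, so I release and rise straight up.

Call:
move_arm --series '[[[0,0,0.006,0,0,0],[0,0,0.006,0,0,0],[0,0,0.006,0,0,0],[0,0,0.006,0,0,0],[0,0,0.006,0,0,0],[0,0,0.006,0,0,0],[0,0,0.006,0,0,0],[0,0,0.006,0,0,0]]]' --gripper 60

```text
clock: 20.8
position: [0.505, -0.2077, 0.0803]
eef_rot: [-0.0, 0.707, 0.707, 0.0]
contact_force: [0.4, -0.4, -0.2]
finger_gap: 0.651
grasp_force: 0.0
```

Call:
move_arm --series '[[[0,0,-0.1,0,0,0],[0,0,-0.4,0,0,0],[0,0,-0.8,0,0,0],[0,0,-1,0,0,0],[0,0,-1,0,0,0],[0,0,-1,0,0,0]]]'

```text
clock: 21.4
position: [0.505, -0.2077, 0.1804]
eef_rot: [0.0, 0.707, 0.707, 0.0]
contact_force: [-0.3, 0.8, -0.2]
finger_gap: 0.652
grasp_force: 0.0
```

```bash
python3 - <<'E'
from h import *
take('scene','sc4');take('side','si4')
a=load('sc4')['img'][:,:,::-1];b=load('si4')['img'][:,:,::-1];c=load('si0')['img'][:,:,::-1]
r=lambda im,u,v,w,h,k:cv2.resize(im[v:v+h,u:u+w],None,fx=k,fy=k,interpolation=cv2.INTER_CUBIC)
o=np.hstack([r(a,180,150,130,150,2),r(b,300,300,130,150,2),r(c,300,300,130,150,2)])
o2=np.hstack([r(a,330,240,200,150,2)[:, :390],r(b,220,130,195,150,2)])
cv2.imwrite('pics/m4.png',np.vstack([o,o2]))
E
```

```text
(no output)
```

View pics/m4.png

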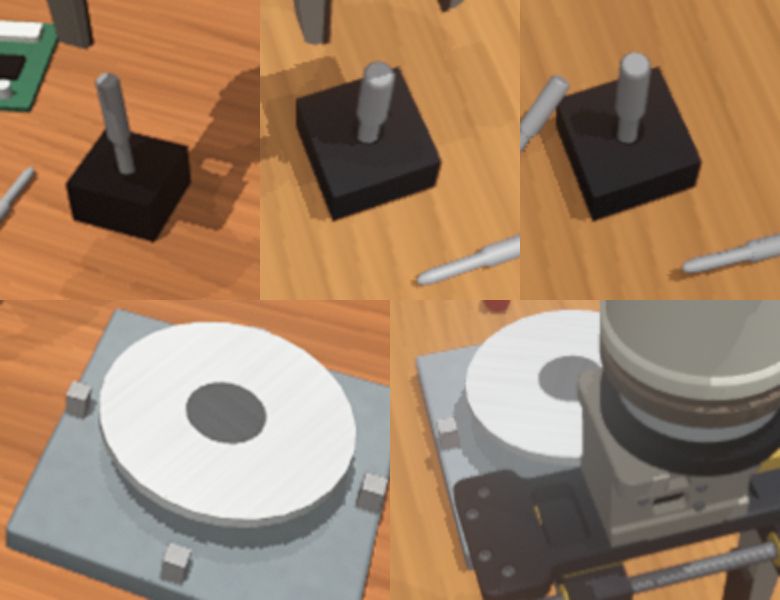

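The probe stands in the hole but leans slightly, and the stage looks level. A lying rod beside the stand seems to have shifted since the first picture. I check the lean, the depth and that rod.

```bash
python3 - <<'E'
from h import *
def tri(l):
    A=0;B=0
    for s,u,v in l:
        e,d=ray(s,u,v);P=np.eye(3)-np.outer(d,d);A=A+P;B=B+P@e
    return np.linalg.solve(A,B)
a=load('sc0');b=load('si0')
print('top0',tri([(a,237.7,190),(b,357.7,330)]),'top1',tri([(a,234,188.5),(b,359,335.5)]))
print('mouth0',tri([(a,243.7,235),(b,354,370)]),'m1',tri([(a,242.5,235),(b,354,369.5)]))
w=load('w0')
print('rod si0',atz(b,320,342,.007),atz(b,287,388,.007),' w0',atz(w,263,125,.007),atz(w,203,170,.007))
s=load('si4');cv2.imwrite('pics/e.png',np.hstack([cv2.resize(load('si4')['img'][200:480,100:480,::-1],None,fx=1,fy=1),load('sc4')['img'][100:380,150:550,::-1]]))
print(arm.read_state()['clock'])
E
```

```text
top0 [ 0.50520641 -0.20499034  0.12210063] top1 [ 0.50422078 -0.21175436  0.12199786]
mouth0 [ 0.50360651 -0.20888571  0.02929656] m1 [ 0.50428604 -0.20943903  0.03023046]
rod si0 [ 0.47947451 -0.14934326  0.007     ] [ 0.42071028 -0.19997665  0.007     ]  w0 [ 0.44808214 -0.10411682  0.007     ] [ 0.38089881 -0.15036254  0.007     ]
21.5
```

View pics/e.png

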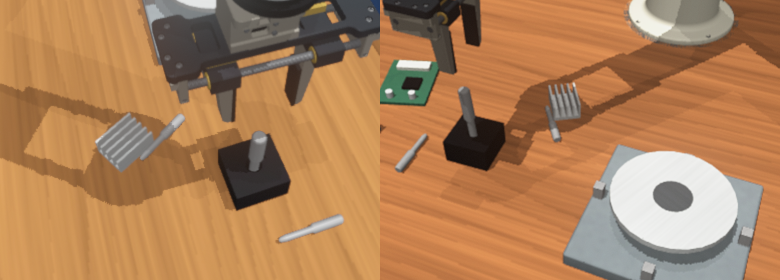

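The loose rod rolled against the heat sink and is at rest there. The probe's top is still at z = 0.122, so it is fully home, with a lean of about 0.06 rad, within the limit. I hand in the job.

```bash
python3 -c "
from plant import arm
print(arm.finish_job())"
```

```text
the job is handed in; nothing more can be done
None
```

I touched the face at near, left, far and right, and pressed the high side down at about 10 N until level (within about 0.006 rad). The probe is back fully home in its stand, leaning about 0.06 rad (limit 0.15), and the job was handed in at about 21.5 s; the hand-in returned no verdict.

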